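Turn a grinding disc's retaining ring with the matching pin spanner

ROBOT

A 6-joint arm with a two-finger parallel gripper is mounted at the origin on the work surface. World frame = base frame: x ahead of the robot, y to its left, z up, the work surface at z = 0. Lengths are in m, angles in rad, forces in N, time in s.
With the tool pointing down it reaches from about 0.35 to 0.925 m from the base axis. Payload 6.4 kg.
Tool frame: the origin (TCP) lies on the centre line of the jaws, within the pads' length; the fingertips stand 8 mm ahead of it and the grasp point (between the pads) lies 11 mm behind it (robot.nose_length is the z of the fingertips in the tool frame, in m); z points along the fingers, y is the line along which they close (so a half turn about z gives the same grasp; the last joint's range is limited). The gripper opens to 94 mm and grips with 3 to 60 N. Pads are 16 mm wide; open, the fingers measure 119 mm over their backs; the gripper's body (75 mm by 177 mm) begins 78 mm behind the grasp point.
Start: joints at [1.092, 0.245, 1.558, -0, 1.339, -0.174], TCP at [0.195, 0.62, 0.213] pointing down, gripper open.
Joint ranges: [-3.13, 3.13], [-1.02, 2.26], [0.13, 2.54], [-0.95, 4.09], [0.21, 2.88], [-2.74, 2.74]. Speed limits (rad/s): [2.57, 2.57, 3.14, 3.14, 3.14, 3.14].

INTERFACE

Orientations are given as a unit quaternion [x, y, z, w].
In Python, from rig import telemetry, cams, order, robot gives the robot as it stands.
- The arm moves only by the tool move_arm, never from a script. Its argument "commands" is one flat list of numbers, 7 for each row, row after row: the opening, from 0 (shut) to 1 (fully open), then the shift along the tool's x, y, z in units of 25 mm (1.0 is 25 mm), then the turn, a rotation vector about the tool's x, y, z in units of 6 degrees (1.0 is 6 degrees). In form: [gripper, tx, ty, tz, ax, ay, az, gripper, tx, ty, tz, ax, ay, az, ...]. A call has 1 to 20 rows; each row shifts and turns the commanded pose from where the row before left it, along the tool's axes as they then stand; what a row does not reach is not made up. A row lasts 1/8 s, in which the tool goes at most 62.5 mm and 10.7 degrees, less where a joint would pass 70% of its speed; a pose out of reach is approached as far as the arm can. A call is refused whole if a number of a shift passes 1 or a number of a turn 1, either way. A call with a gripper value outside its range is refused whole. The fingers move at their own pace and stop on an object; "newtons" is the grip in N (left out, the last holds). Time passes only in rows, so rows that do not move let the fingers close. It gives the time, the measured TCP pose, the force, the opening and the grip force at its end, in the units of the state.
- telemetry.get_obs(): the state, without advancing time (a new reading comes with each control period).
- cams.snapshot(name): name is "side" or "top" or "wrist"; returns a dict with "pixels" (384x512x3 uint8, red, green, blue), "depth" (384x512 float32, m along the optical axis (not along the pixel's ray), 0 where there is no reading), "K" (3x3 intrinsics, pixels), "position" and "orientation" of the camera in the world; the wrist camera has in their place "tool_from_camera" (4x4, takes a point from camera to tool coordinates, whose origin is the TCP and whose axes are the flange's). Camera axes: x right, y down, z forward; pixel columns grow to the right and rows downward; lengths in m; the calibration is good to about 2 mm. A picture is of the moment at which its call begins: read the wrist's pose just before it.
- order.close_job(): hands the job in; it is judged then, once.
The state is a dict: "clock": time; "joint_pos": joint angles; "joint_vel": joint speeds; "joint_torque": joint torques, N m; "eef_pos": TCP position; "eef_rot": TCP orientation; "wrist_force": force on the tool from outside, world axes, zero at the start; "ft_torque": the same for the moment, N m; "gripper_width": finger opening in m; "grasp_force": force on a finger pad.
Only numpy, scipy, OpenCV 4.12 (cv2) and the standard library are available. Lean on these libraries where they do the work, as an engineer would, in place of code of your own. Each camera call takes 0.05 s, during which the arm holds its last target. There are 200 camera calls.

TASK

Take the red-handled pin spanner and lower it onto the grey metal ring that holds the disc of the green grinding lap, so that both pins drop fully into the ring's two openings. Then turn the ring clockwise (seen from above) with it until the ring's red mark lines up with the yellow mark on the green base, and let go, leaving the spanner standing fully seated in the ring for me to give the last pull. Leave the blue-handled spanner, whose pins do not fit, on its rest.

Things in the scene. Friction and masses are not known exactly. Their poses are not given: they have to be found in the camera images.
- spanner: red-handled pin spanner: steel bar 140x26x10 mm, two brass pins 10 thick, 20 long, pointing down 40 either side of the middle. Red grip 36 along the bar, 24 across (pinch here), 10 to 70 above the origin = centre of the bar's underside; x along bar, z up; same either way round. Starts upright, bar ends on a fixed pale wood rest (150x60), 36 above the bench; lifts straight up. About 350 g
- ring_face (a point): top centre of the grey ring (diameter 120 mm) on a fixed round green lap, 82 above the bench. Turns with the ring; z up; x through both openings, centred 40 either side, each 26 in x, 24 in y, 26 deep: pins have 7 play in y, 0.17 rad. The rim carries the bar: seated, the spanner's origin is here. Red mark on the rim at +y, 56 out; yellow mark on the base, 79 out
- ring (a joint): turning of the ring in rad, growing clockwise seen from above: starts between 0 and 0.4, the red and yellow marks meet at 1.2, hard stop at 1.4. Light friction, about 0.12 N m; it stays where it is left
- spare_spanner: blue-handled pin spanner, on a like rest: same sizes and axes as the red one, but its pins stand only 20 mm either side of the middle and do not fit the ring. Leave it alone
There are look-alikes about, which are no part of the job. What is shaped like the spanner but purple or turquoise is not meant. Leave any orange look-alike of the part that bears ring_face alone.

How it is judged:
On the way:
1. both pins of the red spanner are down in the ring's openings before the ring is turned (ring still below 0.65 rad) (horizontal distance between spanner and ring_face below 0.014 m and z of spanner in the frame of ring_face below 0.008 m and angle between spanner's own z axis and vertical below 0.17 rad and angle between the x axis of spanner and the x axis of ring_face, either way round below 0.35 rad and value of joint ring below 0.65 rad), for 0.1 s.
At the end, for the whole second after the job is handed in: Ring turned until its red mark is within 0.2 rad of the yellow one (joint above 1.0); red spanner at rest in it, within 14 mm of its axis, at most 8 mm above its top, leaning under 10 degrees, bar within 20 degrees of the openings; blue spanner within 30 mm of its start (horizontal distance between spanner and ring_face below 0.014 m and z of spanner in the frame of ring_face below 0.008 m and angle between spanner's own z axis and vertical below 0.17 rad and angle between the x axis of spanner and the x axis of ring_face, either way round below 0.35 rad and value of joint ring above 1 rad and linear speed of spanner below 0.02 m/s and velocity of joint ring below 0.05 rad/s and distance of spare_spanner from where it was at the start of the episode below 0.03 m); the robot touches nothing.
It fails at once if the ring is turned past 0.65 rad without both pins of the red spanner down in it (value of joint ring above 0.65 rad and not (horizontal distance between spanner and ring_face below 0.014 m and z of spanner in the frame of ring_face below 0.008 m and angle between spanner's own z axis and vertical below 0.17 rad and angle between the x axis of spanner and the x axis of ring_face, either way round below 0.35 rad)).
It fails at once if the blue spanner is moved more than 30 mm (distance of spare_spanner from where it was at the start of the episode above 0.03 m).
It also fails if it takes over 38 s, if anything falls off the work surface, if the arm or the gripper's body presses on something with over 40 N, if the wrist force passes 120 N, or if a joint passes its speed limit or range.

## Working session

There is one attempt and no reset: what is moved stays moved. The work goes in short steps, Python scripts to look and compute and a tool call to move; the robot and the scene stay as the last step left them, time stands still between calls to the robot, and variables do not carry over. Pictures are saved under pics/ and viewed, at most 10 in all, crops included, and the job is handed in when it is done.

Besides the shell and the picture viewer there is one more tool, called after "Emit:" by a JSON object that holds its "name" and its "arguments", one argument or row to a line. move_arm: Moves the arm, as the interface text tells. Its arguments: {"type":"object","properties":{"commands":{"type":"array","items":{"type":"number"}},"newtons":{"type":"number"}},"required":["commands"]}

```bash
ls; mkdir -p pics
cat > h.py <<'E'
import numpy as np, cv2
from scipy.spatial.transform import Rotation as R
from rig import telemetry, cams, order, robot
def save(s,n): cv2.imwrite('pics/'+n,cv2.cvtColor(s['pixels'],cv2.COLOR_RGB2BGR))
def pose(s,o=None):
    if 'position' in s:
        q=np.array(s['orientation']); M=R.from_quat(q).as_matrix() if q.size==4 else q.reshape(3,3)
        return M,np.array(s['position'])
    T=np.array(s['tool_from_camera']); Q=R.from_quat(o['eef_rot']).as_matrix()
    return Q@T[:3,:3], Q@T[:3,3]+o['eef_pos']
def ray(s,uv,z,o=None):
    M,p=pose(s,o); uv=np.atleast_2d(uv).astype(float)
    d=np.c_[uv,np.ones(len(uv))]@np.linalg.inv(s['K']).T@M.T
    return p+d*((z-p[2])/d[:,2])[:,None]
def cloud(s,o=None):
    M,p=pose(s,o); v,u=np.indices(s['depth'].shape); d=s['depth'][...,None]
    return (np.dstack([u,v,np.ones_like(u)])@np.linalg.inv(s['K']).T*d)@M.T+p
E
python3 - <<'E'
from h import *
o=telemetry.get_obs(); print(o)
for n in('top','side'):
    s=cams.snapshot(n); save(s,n+'0.png'); print(n,s['position'],s['orientation'],s['K'])
    np.savez(n+'0.npz',**s)
E
```

```text
pics
{'clock': 0.0, 'joint_pos': array([ 1.09188247e+00,  2.45757614e-01,  1.55898719e+00,  1.26016320e-05,
        1.33868874e+00, -1.74123636e-01]), 'joint_vel': array([-1.03806339e-03,  4.96173114e-04, -3.55386665e-04, -4.92960922e-05,
       -2.49976314e-04, -2.57712493e-04]), 'joint_torque': array([ 1.60995583e-04, -4.15804052e+01, -3.14617646e+01,  6.85809483e-02,
        3.28928092e-02, -1.01135581e-04]), 'eef_pos': array([0.19479867, 0.61952423, 0.21239588]), 'eef_rot': array([ 1.51807293e-01,  9.88409682e-01, -8.69843874e-04, -3.01036247e-04]), 'wrist_force': array([0.3680982 , 0.10185904, 0.46032484]), 'ft_torque': array([0.03837213, 0.01636957, 0.03345135]), 'grasp_force': 0.0, 'gripper_width': 0.09396702562921834}
top [ 0.3897244  -0.03400526  1.00704736] [ 0.7073752  -0.70588495  0.0246121  -0.02722147] [[349.46374154   0.         255.14889668]
 [  0.         349.46374154 192.15225029]
 [  0.           0.           1.        ]]
side [ 0.1443395  -0.51201296  0.63019257] [ 0.88612627 -0.24317273  0.10947741 -0.37902765] [[371.24937825   0.         253.35830508]
 [  0.         371.24937825 191.78294716]
 [  0.           0.           1.        ]]
```

View pics/top0.png

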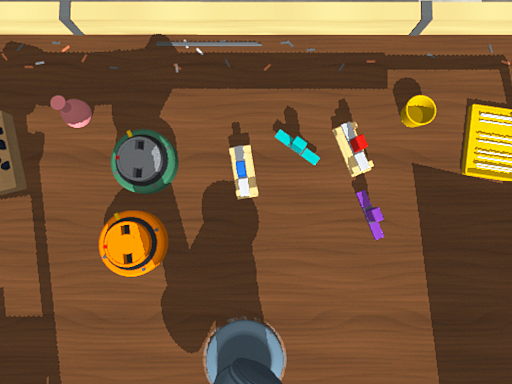

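View pics/side0.png

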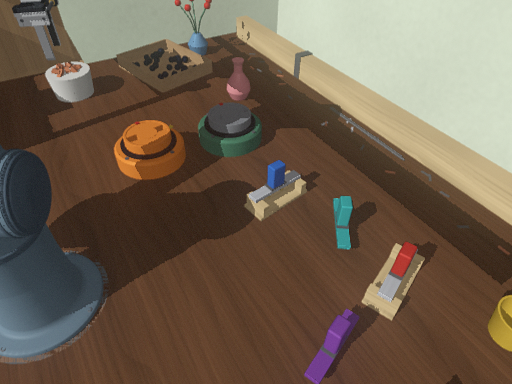

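Candidates in the top view:
- **Spanners:** red-gripped at (359,143) on the pale rest, blue at (241,170), turquoise at (298,147) and purple at (370,215). The red one fits.
- **Laps:** green with a grey ring at (144,160), and orange at (133,243). The green one fits. Its red mark is near (118,157) and the yellow near (129,133).

I'll measure and make an enlarged crop to confirm.

Run:
```python
from h import *
s=dict(np.load('top0.npz')); im=s['pixels']; hsv=cv2.cvtColor(im,cv2.COLOR_RGB2HSV); P=cloud(s)
c=[cv2.resize(im[y:y+80,x:x+95],None,fx=4,fy=4,interpolation=cv2.INTER_CUBIC) for x,y in((100,115),(310,100))]
cv2.imwrite('pics/crop.png',cv2.cvtColor(np.hstack(c),cv2.COLOR_RGB2BGR))
H,S,V=[hsv[...,i].astype(int) for i in range(3)]; X,Y,Z=P[...,0],P[...,1],P[...,2]
v,u=np.indices(H.shape)
box=lambda x0,x1,y0,y1:(u>=x0)&(u<x1)&(v>=y0)&(v<y1)
def rep(n,m):
    p=P[m]; print(n,m.sum(),'uv',u[m].mean().round(1),v[m].mean().round(1),'mean',p.mean(0).round(4),'z',np.percentile(p[:,2],[5,50,95]).round(3))
B=box(320,385,95,185)
red=((H<8)|(H>172))&(S>150)&(V>90)
r=red&B; rep('red grip',r); t=r&(Z>0.098); rep('red top',t)
if t.sum()>5: print(cv2.minAreaRect(P[t][:,:2].astype(np.float32)*1000))
bar=B&(S<60)&(V>110)&(Z>0.036)&(Z<0.06); rep('bar',bar); print(cv2.minAreaRect(P[bar][:,:2].astype(np.float32)*1000))
p=P[bar|r][:,:2]
w=B&(S>60)&(H>12)&(H<32)&(V>150)&(Z>.02); rep('rest',w); print(cv2.minAreaRect(P[w|bar][:,:2].astype(np.float32)*1000))
B=box(105,185,115,200)
ring=B&(S<60)&(Z>0.074)&(Z<0.09); rep('ring',ring); pts=ray(s,np.c_[u[ring],v[ring]],0.082)[:,:2]; print('circ',cv2.minEnclosingCircle((pts*1000).astype(np.float32)))
rep('redmark',B&red)
y=B&(H>20)&(H<33)&(S>150)&(V>150); rep('yellow',y)
hole=B&(V<60)&(Z<.075); 
cx=np.median(P[ring],0)
```

```text
red grip 218 uv 358.6 142.9 mean [ 0.5876 -0.3035  0.0953] z [0.054 0.102 0.107]
red top 130 uv 361.0 141.5 mean [ 0.5879 -0.3052  0.1115] z [0.1   0.105 0.107]
((501.3328552246094, -171.55137634277344), (37.033241271972656, 352.3209533691406), 33.05632019042969)
bar 354 uv 355.1 146.9 mean [ 0.5874 -0.3082  0.045 ] z [0.041 0.045 0.049]
((590.09375, -308.23675537109375), (139.86505126953125, 26.659772872924805), 22.90704917907715)
rest 159 uv 352.7 147.0 mean [ 0.5876 -0.3029  0.041 ] z [0.027 0.035 0.039]
((528.6406860351562, -172.00845336914062), (141.33375549316406, 365.2332458496094), 24.03404998779297)
ring 1393 uv 138.8 158.6 mean [0.5474 0.2817 0.08  ] z [0.077 0.08  0.083]
circ ((547.9255981445312, 280.9773254394531), 60.7765007019043)
redmark 10 uv 116.9 157.2 mean [0.5507 0.3397 0.0826] z [0.082 0.082 0.084]
yellow 19 uv 129.1 133.3 mean [0.6239 0.3215 0.0489] z [0.044 0.052 0.054]
```

View pics/crop.png

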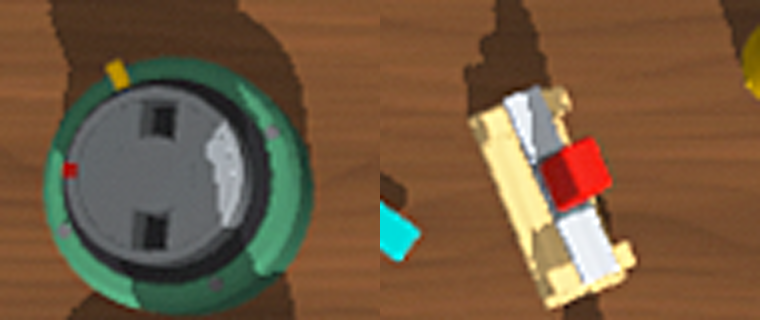

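The crop confirms both targets: the left half is the green lap with the grey ring and its two openings, and the right half is the red-gripped spanner on its pale rest. Sizes check out: bar 139.9x26.7 mm, ring radius 60.8 mm, heights right. The spanner is at (0.590,-0.308) with its bar at 22.9°. The ring is at (0.548,0.281) with x at about -2.6°, so the joint is about 0.165. I'll approach now.

Emit:
{"name": "move_arm", "arguments": {
  "commands": [1,-0.85,-0.99,0,0,0,0,1,-0.85,-0.99,0,0,0,0,1,-0.85,-0.99,0,0,0,0,1,-0.85,-0.99,0,0,0,0,1,-0.85,-0.99,0,0,0,0,1,-0.85,-0.99,0,0,0,0,1,-0.85,-0.99,0,0,0,0,1,-0.85,-0.99,0,0,0,0,1,-0.85,-0.99,0,0,0,0,1,-0.85,-0.99,0,0,0,0,1,-0.85,-0.99,0,0,0,0,1,-0.85,-0.99,0,0,0,0,1,-0.85,-0.99,0,0,0,0,1,-0.85,-0.99,0,0,0,0,1,-0.85,-0.99,0,0,0,0,1,-0.85,-0.99,0,0,0,0,1,-0.85,-0.99,0,0,0,0,1,-0.85,-0.99,0,0,0,0,1,-0.85,-0.99,0,0,0,0,1,-0.85,-0.99,0,0,0,0]
}}

```text
clock: 2.6
eef_pos: [0.4519, 0.0193, 0.2131]
eef_rot: [0.152, 0.988, 0.0, -0.0]
wrist_force: [-0.2, -0.2, -0.1]
gripper_width: 0.0942
grasp_force: 0.0
```

Emit:
{"name": "move_arm", "arguments": {
  "commands": [1,-0.85,-0.99,0,0,0,0,1,-0.85,-0.99,0,0,0,0,1,-0.85,-0.99,0,0,0,0,1,-0.85,-0.99,0,0,0,0,1,-0.85,-0.99,0,0,0,0,1,-0.85,-0.99,0,0,0,0,1,-0.85,-0.99,0,0,0,0,1,-0.85,-0.99,0,0,0,0,1,-0.85,-0.99,0,0,0,0,1,-0.85,-0.99,0,0,0,0,1,-0.85,-0.99,0,0,0,0,1,0,0,0,0,0,-0.96,1,0,0,0,0,0,-0.96,1,0,0,0,0,0,-0.96,1,0,0,0,0,0,-0.96,1,0,0,0,0,0,-0.96,1,0,0,0,0,0,-0.96,1,0,0,0,0,0,-0.96,1,0,0,0,0,0,0]
}}

```text
clock: 4.97
eef_pos: [0.593, -0.3093, 0.2129]
eef_rot: [-0.198, 0.98, 0.0, -0.0]
wrist_force: [-0.3, -0.9, 0.3]
gripper_width: 0.0942
grasp_force: 0.0
```

```bash
cat >> h.py <<'E'
def goto(x,y,z,yaw):
    "shift in 25 mm units along present tool axes, and turn in 6 deg units about tool z"
    o=telemetry.get_obs(); Q=R.from_quat(o['eef_rot']); M=Q.as_matrix()
    d=M.T@(np.array([x,y,z])-o['eef_pos'])/.025
    now=np.degrees(np.arctan2(M[1,0],M[0,0])); dy=(yaw-now+90)%180-90
    print('clock',o['clock'],'tcp',o['eef_pos'].round(4),'yaw',now.round(2),'tilt',M[:,2].round(4),'q6',o['joint_pos'][5].round(3),'shift units',d.round(2),'turn units',round(-dy/6,2))
E
python3 - <<'E'
from h import *
goto(.590,-.308,.066,22.9)
o=telemetry.get_obs(); s=cams.snapshot('wrist'); save(s,'w1.png'); P=cloud(s,o)
hsv=cv2.cvtColor(s['pixels'],cv2.COLOR_RGB2HSV); H,S,V=[hsv[...,i].astype(int) for i in range(3)]
r=((H<8)|(H>172))&(S>150)&(V>60); print(r.sum(),P[r].mean(0),np.percentile(P[r][:,2],[5,50,95]))
t=(r&(np.abs(P[...,2]-.106)<.006)).astype(np.uint8)
t=cv2.morphologyEx(t,cv2.MORPH_OPEN,np.ones((3,3),np.uint8)); v,u=np.nonzero(t)
p=ray(s,np.c_[u,v],.106,o); print('grip top',cv2.minAreaRect((p[:,:2]*1000).astype(np.float32)))
b=(S<60)&(V>80)&(np.abs(P[...,2]-.046)<.006)&(np.hypot(P[...,0]-.59,P[...,1]+.308)<.085); v,u=np.nonzero(b)
p=ray(s,np.c_[u,v],.046,o); print('bar',b.sum(),cv2.minAreaRect((p[:,:2]*1000).astype(np.float32)))
E
```

```text
clock 4.975 tcp [ 0.593  -0.3093  0.2129] yaw -157.21 tilt [-8.e-04  6.e-04 -1.e+00] q6 -2.619 shift units [0.09 0.09 5.88] turn units -0.02
1163 [ 0.5887321  -0.30868478  0.10277775] [0.06807737 0.10599401 0.1074977 ]
grip top ((592.0570678710938, -307.1809387207031), (35.1812858581543, 23.06732940673828), 22.834348678588867)
bar 1819 ((593.0408325195312, -306.6700134277344), (138.27578735351562, 25.687833786010742), 22.843584060668945)
```

View pics/w1.png

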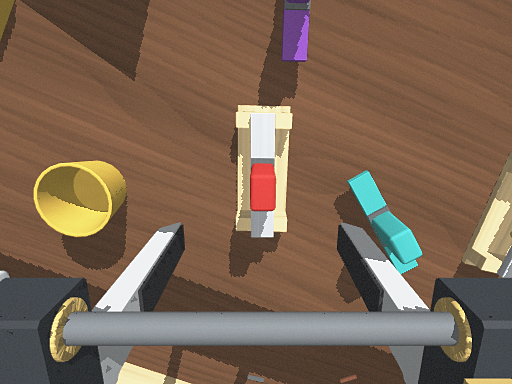

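The wrist view shows the red grip centred between the open jaws at (262,188), with its bar on the pale rest. Turquoise at (385,220) is clear of the fingers. I'll descend and pinch.

Emit:
{"name": "move_arm", "arguments": {
  "commands": [1,0,0.1,1,0,0,0,1,0,0,1,0,0,0,1,0,0,1,0,0,0,1,0,0,1,0,0,0,1,0,0,1,0,0,0,1,0,0,0.88,0,0,0,1,0,0,0,0,0,0,0,0,0,0,0,0,0,0,0,0,0,0,0,0,0,0,0,0,0,0,0,0,0,0,0,0,0,0,0,0,0,0,0,0,0],
  "newtons": 40
}}

```text
clock: 6.52
eef_pos: [0.5923, -0.3073, 0.0666]
eef_rot: [-0.198, 0.98, -0.0, 0.0]
wrist_force: [0.2, 0.4, 0.1]
gripper_width: 0.0473
grasp_force: 0.0
```

Emit:
{"name": "move_arm", "arguments": {
  "commands": [0,0,0,0,0,0,0,0,0,0,0,0,0,0,0,0,0,0,0,0,0,0,0,0,0,0,0,0,0,0,0,0,0,0,0]
}}

```text
clock: 7.15
eef_pos: [0.5922, -0.3073, 0.0664]
eef_rot: [-0.198, 0.98, -0.0, 0.0]
wrist_force: [1.1, -0.4, -0.2]
gripper_width: 0.0241
grasp_force: 40.0
```

Emit:
{"name": "move_arm", "arguments": {
  "commands": [0,0,0,-0.6,0,0,0,0,0,0,-1,0,0,0,0,0,0,-1,0,0,0,0,0,0,-1,0,0,0,0,0,0,-1,0,0,0,0,0,0,-1,0,0,0,0,-0.33,0.97,0,0,0,0,0,-0.33,0.97,0,0,0,0,0,-0.33,0.97,0,0,0,0,0,-0.33,0.97,0,0,0,0,0,-0.33,0.97,0,0,0,0,0,-0.33,0.97,0,0,0,0,0,-0.33,0.97,0,0,0,0,0,-0.33,0.97,0,0,0,0,0,-0.33,0.97,0,0,0,0]
}}

```text
clock: 9.02
eef_pos: [0.5757, -0.0756, 0.2066]
eef_rot: [-0.198, 0.98, -0.0, 0.0]
wrist_force: [1.2, -0.2, -4.6]
gripper_width: 0.0239
grasp_force: 40.0
```

Emit:
{"name": "move_arm", "arguments": {
  "commands": [0,-0.33,0.97,0,0,0,0,0,-0.33,0.97,0,0,0,0,0,-0.33,0.97,0,0,0,0,0,-0.33,0.97,0,0,0,0,0,-0.33,0.97,0,0,0,0,0,-0.33,0.97,0,0,0,0,0,-0.33,0.97,0,0,0,0,0,-0.33,0.97,0,0,0,0,0,-0.33,0.97,0,0,0,0,0,-0.33,0.97,0,0,0,0,0,-0.33,0.97,0,0,0,0,0,-0.33,0.97,0,0,0,0,0,-0.33,0.97,0,0,0,0,0,-0.33,0.97,0,0,0,0,0,0,0,0,0,0,0.85,0,0,0,0,0,0,0.85,0,0,0,0,0,0,0.85,0,0,0,0,0,0,0.85,0,0,0,0,0,0,0.84,0,0,0,0,0,0,0]
}}

```text
clock: 11.52
eef_pos: [0.5499, 0.281, 0.2064]
eef_rot: [0.022, 1.0, -0.0, -0.0]
wrist_force: [0.7, 0.2, -4.4]
gripper_width: 0.024
grasp_force: 40.0
```

Run:
```python
from h import *
goto(.548,.281,.205,-2.6)
o=telemetry.get_obs(); print(o['gripper_width'],o['wrist_force'],o['ft_torque']); s=cams.snapshot('wrist'); save(s,'w2.png'); np.savez('w2.npz',eef_pos=o['eef_pos'],eef_rot=o['eef_rot'],**s)
```

```text
clock 11.525 tcp [0.5499 0.281  0.2064] yaw 177.49 tilt [-1.e-04 -0.e+00 -1.e+00] q6 -1.238 shift units [ 0.08 -0.    0.06] turn units 0.02
0.024038477173612037 [ 0.65813693  0.1909367  -4.35937201] [ 0.04899425 -0.0163662   0.00099964]
```

View pics/w2.png

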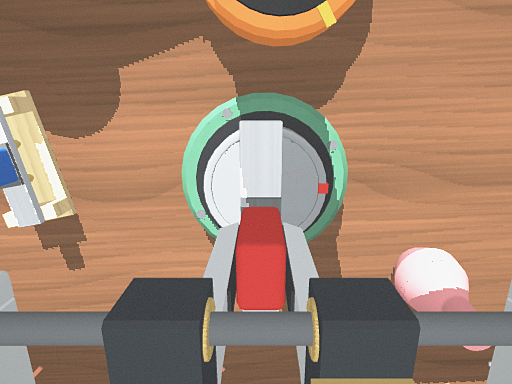

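The wrist view shows the spanner held straight over the grey ring. The red mark is visible at (323,188), and the openings are hidden behind the bar at (261,160). I'll measure the ring centre, the red mark and the held bar from this view.

Run:
```python
from h import *
s=dict(np.load('w2.npz')); o=s; P=cloud(s,o); im=s['pixels']
hsv=cv2.cvtColor(im,cv2.COLOR_RGB2HSV); H,S,V=[hsv[...,i].astype(int) for i in range(3)]; v,u=np.indices(H.shape)
Z=P[...,2]; B=(u>170)&(u<360)&(v>85)&(v<240)
g=B&(S<70)&(np.abs(Z-.082)<.005); p=ray(s,np.c_[u[g],v[g]],.082,o)[:,:2]
red=((H<8)|(H>172))&(S>140)&(V>60)
m=B&red&(u>305)&(v<200); mk=ray(s,np.c_[u[m],v[m]],.082,o)[:,:2].mean(0)
# rim circle: outermost points per bearing, least squares
c=np.array([.548,.281])
for _ in range(8):
    d=p-c; a=np.arctan2(d[:,1],d[:,0]); r=np.hypot(*d.T); k=(a//.06).astype(int)
    e=np.array([p[k==i][r[k==i].argmax()] for i in np.unique(k) if r[k==i].max()>.055])
    A=np.c_[2*e,np.ones(len(e))]; x=np.linalg.lstsq(A,(e**2).sum(1),rcond=None)[0]; c=x[:2]
print('ring',c,'R',np.sqrt(x[2]+c@c),len(e),'mark',mk,m.sum(),'bearing from .548,.281',np.degrees(np.arctan2(*(mk-[.548,.281])[::-1])),'own',np.degrees(np.arctan2(*(mk-c)[::-1])),np.hypot(*(mk-c)))
b=B&(S<70)&(Z>.15)&(np.abs(u-261)<30)&(v<205); print('bar z',np.percentile(Z[b],[5,50,95]))
b&=Z>np.median(Z[b])-.005
p=ray(s,np.c_[u[b],v[b]],np.median(Z[b]),o)[:,:2]; print('bar',cv2.minAreaRect((p*1000).astype(np.float32)),'min/max x',p.min(0),p.max(0))
y=(H>20)&(H<33)&(S>140)&B; print(y.sum())
# openings in the first top view
s=dict(np.load('top0.npz')); P=cloud(s); im=s['pixels']; gray=im.mean(2); v,u=np.indices(gray.shape)
q=ray(s,np.c_[u.ravel(),v.ravel()],.082).reshape(384,512,3)
k=(np.hypot(q[...,0]-.548,q[...,1]-.281)<.056)&(gray<75)
n,l,st,ce=cv2.connectedComponentsWithStats(k.astype(np.uint8))
for i in range(1,n):
    if st[i,4]>8: print('hole',st[i,4],ce[i],q[l==i].mean(0),cv2.minAreaRect((q[l==i][:,:2]*1000).astype(np.float32)))
```

```text
ring [0.55030555 0.28566602] R 0.059242253635123504 67 mark [0.55337501 0.34173261] 98 bearing from .548,.281 84.94233619354436 own 86.86637393013704 0.05615054843947873
bar z [0.18537462 0.18661081 0.18986446]
bar ((504.5937805175781, 283.8155517578125), (35.46065902709961, 57.7232780456543), 86.14407348632812) min/max x [0.47598521 0.26492798] [0.53364142 0.30151693]
0
hole 80 [139.3125 144.2625] [0.58596058 0.28073362 0.082     ] ((585.3214721679688, 281.5669860839844), (24.99913215637207, 21.515037536621094), 1.4767999649047852)
hole 80 [137.2375 172.65  ] [0.50922965 0.28423993 0.082     ] ((509.6395263671875, 284.7557373046875), (24.181827545166016, 21.70375633239746), 0.10428955405950546)
```

Emit:
{"name": "move_arm", "arguments": {
  "commands": [0,-0.08,0.08,0.9,0,0,0,0,0,0,1,0,0,0,0,0,0,0.9,0,0,0,0,0,0,0.3,0,0,0,0,0,0,0.2,0,0,0,0,0,0,0,0,0,0]
}}

```text
clock: 12.32
eef_pos: [0.5529, 0.2825, 0.1245]
eef_rot: [0.022, 1.0, 0.0, 0.0]
wrist_force: [-0.3, -0.3, -4.6]
gripper_width: 0.0239
grasp_force: 40.0
```

Run:
```python
from h import *
goto(.550,.283,.1124,-2.5); o=telemetry.get_obs(); print(o['wrist_force'],o['ft_torque'],o['grasp_force'])
s=cams.snapshot('side'); cv2.imwrite('pics/side2.png',cv2.cvtColor(cv2.resize(s['pixels'][40:190,150:310],None,fx=4,fy=4,interpolation=cv2.INTER_CUBIC),cv2.COLOR_RGB2BGR))
```

```text
clock 12.325 tcp [0.5529 0.2825 0.1245] yaw 177.43 tilt [ 8.e-04  2.e-04 -1.e+00] q6 -1.236 shift units [0.12 0.02 0.49] turn units -0.01
[-0.32798252 -0.2923528  -4.57915357] [ 0.1141352   0.03904169 -0.02490206] 39.9905401468277
```

View pics/side2.png

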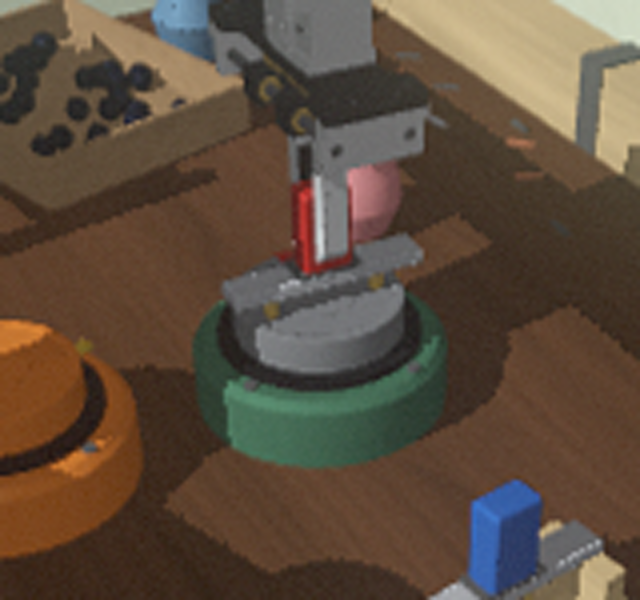

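Both brass pins, at (272,310) and (376,283), are already about 8 mm into the ring with no contact force. I'll finish seating.

Emit:
{"name": "move_arm", "arguments": {
  "commands": [0,0.06,0,0.25,0,0,0,0,0,0,0.2,0,0,0,0,0,0,0.06,0,0,0,0,0,0,0,0,0,0]
}}

```text
clock: 12.88
eef_pos: [0.5512, 0.2825, 0.1124]
eef_rot: [0.022, 1.0, -0.0, 0.0]
wrist_force: [-3.3, -1.9, 4.4]
gripper_width: 0.0239
grasp_force: 40.0
```

Run:
```python
from h import *
goto(.550,.283,.1124,-2.5); o=telemetry.get_obs(); print(o['wrist_force'],o['ft_torque'],o['grasp_force'])
```

```text
clock 12.875 tcp [0.5512 0.2825 0.1124] yaw 177.42 tilt [ 2.e-04 -0.e+00 -1.e+00] q6 -1.235 shift units [ 0.05  0.02 -0.  ] turn units -0.01
[-3.33885559 -1.86218179  4.40519527] [-0.28603157  0.79429926 -0.02470472] 39.99584913253784
```

Emit:
{"name": "move_arm", "arguments": {
  "commands": [0,0,0,0,0,0,0.96,0,0,0,0,0,0,0.96,0,0,0,0,0,0,0.96,0,0,0,0,0,0,0.96,0,0,0,0,0,0,0.96,0,0,0,0,0,0,0.96,0,0,0,0,0,0,0.96,0,0,0,0,0,0,0.96,0,0,0,0,0,0,0.96,0,0,0,0,0,0,0.96,0,0,0,0,0,0,0]
}}

```text
clock: 14.25
eef_pos: [0.5514, 0.2827, 0.1124]
eef_rot: [0.501, 0.865, 0.0, 0.0]
wrist_force: [-3.9, -1.7, 5.1]
gripper_width: 0.0236
grasp_force: 40.0
```

Run:
```python
from h import *
goto(.550,.283,.1124,-60); o=telemetry.get_obs(); print(o['wrist_force'],o['ft_torque'],o['grasp_force'])
a=[]
for n in('wrist','top'):
    s=cams.snapshot(n); im=s['pixels']; P=cloud(s,o); hsv=cv2.cvtColor(im,cv2.COLOR_RGB2HSV); H,S,V=[hsv[...,i].astype(int) for i in range(3)]; v,u=np.indices(H.shape)
    X,Y,Z=P[...,0],P[...,1],P[...,2]
    m=((H<8)|(H>172))&(S>120)&(V>50)&(np.abs(np.hypot(X-.549,Y-.283)-.056)<.012)&(np.abs(Z-.082)<.01)
    y=(H>20)&(H<33)&(S>120)&(np.abs(np.hypot(X-.549,Y-.283)-.079)<.015)&(Z<.08)
    for k,q in(('red',m),('yel',y)):
        if q.sum(): c=P[q].mean(0); print(n,k,q.sum(),u[q].mean(),v[q].mean(),c,np.degrees(np.arctan2(c[1]-.283,c[0]-.549)))
    a.append(im if n=='wrist' else cv2.resize(im[100:220,80:208],(410,384)))
cv2.imwrite('pics/t1.png',cv2.cvtColor(cv2.resize(np.hstack(a),(800,333)),cv2.COLOR_RGB2BGR))
```

```text
clock 14.25 tcp [0.5514 0.2827 0.1124] yaw 119.87 tilt [ 7.e-04  4.e-04 -1.e+00] q6 -0.231 shift units [ 0.04 -0.04 -0.  ] turn units -0.02
[-3.93992546 -1.73325091  5.10841388] [-0.23017555  0.87367197 -0.13659505] 39.99754250049591
wrist red 216 344.1712962962963 216.23611111111111 [0.5981025  0.31578947 0.08299154] 33.73404604290092
wrist yel 302 367.1324503311258 212.27814569536423 [0.624528   0.32195509 0.05305666] 27.28333527744405
top yel 15 130.2 133.4 [0.622871   0.31713105 0.05191229] 24.798627786313485
```

View pics/t1.png

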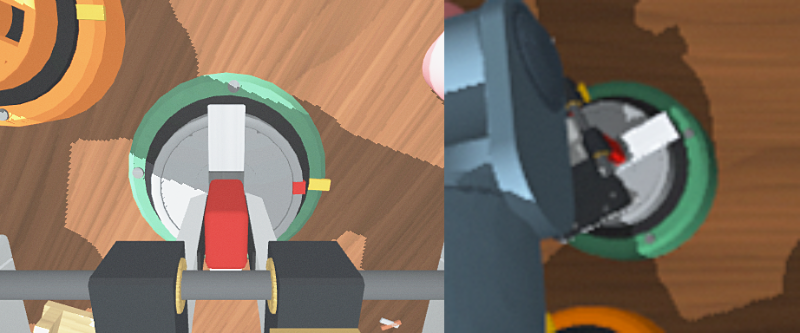

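The wrist crop shows the red mark at (299,187) just short of the yellow one at (319,185), about 6.4° to go. I'll turn a bit more, ease the pressure and open.

Emit:
{"name": "move_arm", "arguments": {
  "commands": [0,0,0,0,0,0,0.6,0,0,0,0,0,0,0.5,0,0,0,0,0,0,0,0,0,0,-0.02,0,0,0,0.5,0,0,0,0,0,0,0.5,0,0,0,0,0,0,0.5,0,0,0,0,0,0,0.5,0,0,0,0,0,0,0.5,0,0,0,0,0,0,0.5,0,0,0,0,0,0,0.5,0,0,0,0,0,0]
}}

```text
clock: 15.72
eef_pos: [0.551, 0.2824, 0.1117]
eef_rot: [0.55, 0.835, 0.0, 0.0]
wrist_force: [-0.4, 1.0, -0.1]
gripper_width: 0.0472
grasp_force: 0.0
```

Emit:
{"name": "move_arm", "arguments": {
  "commands": [0.5,0,0,-0.4,0,0,0,0.5,0,0,-0.8,0,0,0,0.5,0,0,-1,0,0,0,0.5,0,0,-1,0,0,0,0.5,0,0,-1,0,0,0,0.5,0,0,-1,0,0,0,0.5,0,0,0,0,0,0]
}}

```text
clock: 16.6
eef_pos: [0.5526, 0.283, 0.2459]
eef_rot: [0.55, 0.835, 0.003, 0.002]
wrist_force: [0.3, -1.4, -0.3]
gripper_width: 0.0466
grasp_force: 0.0
```

Run:
```python
from h import *
o=telemetry.get_obs(); print(o['clock'],o['eef_pos'],o['wrist_force'],o['gripper_width'])
s=cams.snapshot('wrist'); save(s,'w3.png'); im=s['pixels']; P=cloud(s,o); hsv=cv2.cvtColor(im,cv2.COLOR_RGB2HSV); H,S,V=[hsv[...,i].astype(int) for i in range(3)]
X,Y,Z=P[...,0],P[...,1],P[...,2]; D=np.hypot(X-.549,Y-.284); r=((H<8)|(H>172))&(S>120)&(V>50)
for k,q in(('red',r&(abs(D-.056)<.012)&(abs(Z-.082)<.01)),('yel',(H>20)&(H<33)&(S>120)&(abs(D-.079)<.015)&(Z<.08))):
    c=P[q].mean(0); print(k,q.sum(),c,np.degrees(np.arctan2(c[1]-.284,c[0]-.549)))
t=r&(D<.04)&(Z>.14); print('grip top z',np.median(Z[t]),cv2.minAreaRect((P[t][:,:2]*1000).astype(np.float32)))
b=(S<60)&(abs(Z-.092)<.004)&(D<.08); print('bar',b.sum(),np.median(Z[b]),cv2.minAreaRect((P[b][:,:2]*1000).astype(np.float32)))
```

```text
16.6 [0.55261569 0.28297358 0.24586381] [ 0.32292306 -1.35984326 -0.31497984] 0.046573458717477006
red 85 [0.60065872 0.30925722 0.08288488] 26.05514420755913
yel 149 [0.62397933 0.3217332  0.05313494] 26.713735789894862
grip top z 0.1521230373059263 ((551.1087036132812, 282.63134765625), (22.348997116088867, 35.08772277832031), 23.19921112060547)
bar 1853 0.09252671201634188 ((551.8942260742188, 281.8603820800781), (25.342348098754883, 139.4425048828125), 23.518068313598633)
```

View pics/w3.png

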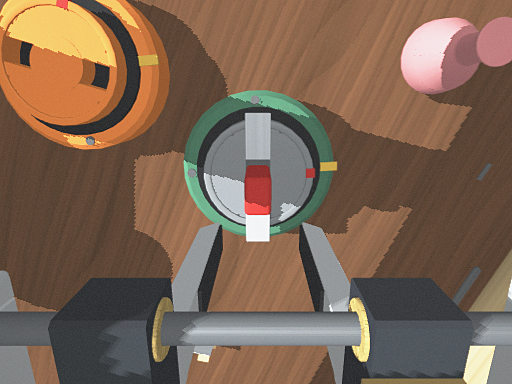

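The red mark at (310,173) lines up with the yellow at (328,167), within 1°. The spanner stands seated: bar top z is 0.0925 and grip top 0.152, both as they should be. The gripper is clear, so I'll hand in.

```bash
python3 -c "
from rig import order; print(order.close_job())"
```

```text
the job is handed in; nothing more can be done
None
```

The job is handed in: the red spanner stands fully seated in the ring with the red and yellow marks lined up to within about 1°, the gripper is clear, and the blue spanner was not touched (the hand-in gave no verdict).

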